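# Knock the jammed mixing ball out of the tint bottle

### The arm

A 6-joint arm with a two-finger parallel gripper is mounted at the origin on the work surface. World frame = base frame: x ahead of the robot, y to its left, z up, the work surface at z = 0. Lengths are in m, angles in degrees, forces in N, time in s.
With the tool pointing down it reaches from about 0.3 to 0.75 m from the base axis. Payload 8.5 kg.
Tool frame: the origin (TCP) lies midway between the tips of the shut fingers; the grasp point (between the pads) lies 19 mm behind it (env.tcp_to_grasp is the z of the grasp point in the tool frame, in m); z points along the fingers, y is the line along which they close (so a half turn about z gives the same grasp; the last joint's range is limited). The gripper opens to 85 mm and grips with 20 to 120 N. Pads are 22 mm wide; open, the fingers measure 114 mm over their backs; the gripper's body (76 mm by 85 mm) begins 54 mm behind the grasp point. The pads swing forward as they close: fully open they stand 13 mm farther back than shut.
Start: joints at [-12.336, 21.807, 74.336, -0, 83.858, -12.336], TCP at [0.55, 0, 0.231] pointing down, gripper open.
Joint ranges: [-178.18, 178.18], [-50.72, 133.34], [12.68, 142.11], [-81.47, 261.47], [9.98, 163.14], [-165.26, 165.26]. Speed limits (degrees/s): [136.94, 136.94, 180, 180, 180, 180].

### API

Orientations are given as a 3x3 rotation matrix whose columns are the frame's x, y, z axes.
In Python, from rig import env, imaging, job, models gives the robot as it stands. The module is installed in compiled form; this text tells all that it offers.
- The arm moves only by the tool jog_arm, never from a script. Its argument "plan" is text: rows parted by semicolons, each of 7 numbers parted by spaces: the turn, a rotation vector about the tool's x, y, z in degrees, then the shift along the tool's x, y, z in cm, then the closure in counts, from 0 (fully open) to 255 (shut). In form: rx ry rz x y z claw; .... A call has 1 to 10 rows; each row shifts and turns the commanded pose from where the row before left it, along the tool's axes as they then stand; what a row does not reach is not made up. A row lasts 1/12 s, in which the tool goes at most 41.7 mm and 7.16 degrees, less where a joint would pass 70% of its speed; a pose out of reach is approached as far as the arm can. A call with a gripper value outside its range is refused whole. The fingers move at their own pace and stop on an object; "grip_force" is the grip in N (left out, the last holds). Time passes only in rows, so rows that do not move let the fingers close. It gives the time, the measured TCP pose, the force, the opening and the grip force at its end, in the units of the state.
- env.observe(): the state, without advancing time (a new reading comes with each control period).
- imaging.get_image(name): name is "scene" or "side" or "wrist"; returns a dict with "pixels" (480x640x3 uint8, red, green, blue), "depth" (480x640 float32, m along the optical axis (not along the pixel's ray), 0 where there is no reading), "fov_y" (degrees; the focal length in pixels is half the picture's height over the tangent of half this angle, whatever the lens; pixels are square), "cx", "cy" (the principal point, pixels), "distortion" ([k1, k2, p1, p2, k3] as OpenCV has them; the pictures are not rectified), "world_from_camera" (4x4, takes a point from camera to world coordinates). Camera axes: x right, y down, z forward; pixel columns grow to the right and rows downward; lengths in m; the calibration is good to about 2 mm. A picture is of the moment at which its call begins.
- job.close_job(): hands the job in; it is judged then, once.
Trained networks look in the newest picture that a camera, given by its name, has taken for a name from the list of things; names that differ only in an ending like _2 or _b are one class to them, and where a whole thing is asked for, a point or a joint stands for the part that bears it (a point fixed in the world has none). Each returns a list of dicts, best first, with "confidence" (0 to 1); they miss things now and then, are a little off and sometimes report something else, mostly with a low value. They report only what shows in the picture. A call takes as long as a camera call. They do not tell look-alikes from the thing itself.
- models.outline_of(camera, query): "region" (480x640 bool, what is visible of it) and "bbox" ([centre column, centre row, width, height] in pixels, round what is visible of it).
- models.tip_of(camera, query): "at" ([column, row] in pixels: a listed point, or the origin of a listed thing).
The state is a dict: "time_s": time; "q": joint angles; "qvel": joint speeds; "joint_efforts": joint torques, N m; "position": TCP position; "tool_rot": TCP orientation; "ft_force": force on the tool from outside, world axes, zero at the start; "wrist_torque": the same for the moment, N m; "grip_width": finger opening in m; "gripper_force": force on a finger pad.
Only numpy, scipy, OpenCV 4.12 (cv2) and the standard library are available. Lean on these libraries where they do the work, as an engineer would, in place of code of your own. Each camera call takes 0.05 s, during which the arm holds its last target. There are 200 camera calls.

### The job

Take the empty tint bottle out of its cubby and lay it, striped side still up, in the orange sloping cradle with its neck down between the prongs, gently enough that the steel mixing ball stays jammed in the neck, and let go of it. Then tap the side of the bottle until the ball comes loose and drops into the white tray, with the bottle left lying in the cradle. Do not disturb the jar, the cup of stirring sticks or the resin board.

Things in the scene. Friction and masses are not known exactly. Their poses are not given: they have to be found in the camera images.
- rack: wooden rack of three cubbies on the bench, fixed, 105 deep (x) x 212 wide (y) x 74 high. Origin on the bench under the middle cubby; cubbies open to -x, front edges at x = -43. Middle cubby: floor board 10 high, inside 64 wide, 56 high (roof z = 66 to 74). The outer cubbies hold fixed bottles, flush with the front
- bottle: clear square plastic bottle, 140 g, lying, orange stripe on top. Body 90 long (x) x 52 x 52. Origin: middle of the body's underside as it lies; x from mouth to tail, z to the striped face. It starts in the rack's middle cubby, origin 10 above the rack's origin, only the neck sticking out: draw it straight out along the rack's -x, over 105 mm. Bench in front is free
- bottle_neck (a point): middle of the bottle's rectangular neck, at (-65, 0, 26) in the bottle's frame: 40 long (x = -45 to the mouth at -85), 30 wide (y), 28 high. In the cradle, prongs stand close beside the neck and leave no room for fingers, so once out of the rack the bottle must be put down and taken again by its body
- ball_center (a point): centre of the jammed steel ball, 14 mm, 12 g; at the start about (-59, 5, 22) in the bottle's frame, in a hollow of the bore behind a blue resin lump, both at the neck's +y side. Tilt or calm carriage (under 2 m/s2) does not free it. A brisk knock on the bottle's +y side by fingers moving at about 0.2 m/s does, repeated if need be (-y side: only hard knocks); then it runs out
- cradle: fixed cradle; origin on the bench below the bed's origin, x runs uphill, away from the tray. It carries the orange bed and the white tray
- bed: orange bed of the cradle, sloping 25 degrees, 66 above the cradle's origin. Its frame is the one the bottle has when lying home: origin on the bed surface, where the bottle's origin comes when its shoulder meets the stop; x uphill, z square to the bed. Up to 12 mm uphill is still good. The bottle has 4 mm play each side. The bed gives sideways (y) up to 14 mm on springs, 0.9 N per mm, and swings back
- bed_stop (a point): middle of the notch in the bed's stop plate, at (-49, 0, 26) in the bed's frame. Plate x = -53 to -45, 40 high, notch 38 wide; prongs beside the neck x = -85 to -53, z = 8 to 36, 38 apart. Tail guides at x = 18 to 45 are 26 high, 60 apart. From x = -45 to 18 the bottle's sides are open for gripping and tapping
- tray_in (a point): centre of the floor of the white catch tray, 116 x 112 inside, walls 20 above the floor, below the mouth of a bottle in the cradle; axes as the cradle's
- jar: closed amber jar, 48 across, 60 high, bystander; origin under its centre
- cup: clear mixing cup, 76 across the rim, 90 high, with two sticks reaching 130 high, bystander; origin under its centre
- board: small board of wood and blue resin, 110 x 145 x 18, lying flat, bystander; origin under it, within 10 mm of its middle
Not all that is in view belongs to the job. Leave any green or red look-alike of the bottle alone.

How it is judged (in metres and radians):
On the way, in this order (a step that is already met when the one before it is completed fails the run):
1. the bottle lies in the cradle, let go, the ball still jammed in its neck (x of bottle in the frame of bed between -0.006 and 0.014 m and z of bottle in the frame of bed between -0.004 and 0.006 m and y of bottle in the frame of bed between -0.01 and 0.01 m and angle between the x axis of bottle and the x axis of bed, either way round below 0.16 rad and angle between the z axis of bottle and the z axis of bed, either way round below 0.16 rad and x of ball_center in the frame of bottle between -0.064 and -0.053 m and y of ball_center in the frame of bottle between 0.002 and 0.008 m and z of ball_center in the frame of bottle between 0.016 and 0.028 m and contact force between each of the fingers, the arm and bottle below 0.1 N), for 0.3 s.
2. the bottle, lying in the cradle with the ball still in it, is tapped (distance between bottle and bed below 0.03 m and distance between ball_center and bottle below 0.1 m and contact force between any of the fingers, the arm and bottle above 0.3 N).
At the end, for the whole second after the job is handed in: the ball lies in the white tray; the bottle lies at rest in the cradle, released: within 14 mm uphill and 6 mm downhill of home, 10 mm sideways, 6 mm above the bed, 9 degrees (x of ball_center in the frame of tray_in between -0.061 and 0.061 m and y of ball_center in the frame of tray_in between -0.059 and 0.059 m and z of ball_center in the frame of tray_in between 0 and 0.014 m and x of bottle in the frame of bed between -0.006 and 0.014 m and z of bottle in the frame of bed between -0.004 and 0.006 m and y of bottle in the frame of bed between -0.01 and 0.01 m and angle between the x axis of bottle and the x axis of bed, either way round below 0.16 rad and angle between the z axis of bottle and the z axis of bed, either way round below 0.16 rad and linear speed of bottle below 0.02 m/s and contact force between each of the fingers, the arm and bottle below 0.1 N); the robot touches nothing.
It fails at once if the ball leaves the bottle while the bottle is not lying in the cradle (distance between ball_center and bottle above 0.105 m and distance between bottle and bed above 0.03 m).
It fails at once if the jar is disturbed (moved more than 30 mm) (distance of jar from where it was at the start of the episode above 0.03 m).
It fails at once if the cup is disturbed (moved more than 30 mm) (distance of cup from where it was at the start of the episode above 0.03 m).
It fails at once if the board is disturbed (moved more than 30 mm) (distance of board from where it was at the start of the episode above 0.03 m).
It also fails if it takes over 64 s, if anything falls off the work surface, if the arm or the gripper's body presses on something with over 40 N, if the wrist force passes 120 N, or if a joint passes its speed limit or range.

## Working session

There is one attempt and no reset: what is moved stays moved. The work goes in short steps, Python scripts to look and compute and a tool call to move; the robot and the scene stay as the last step left them, time stands still between calls to the robot, and variables do not carry over. Pictures are saved under pics/ and viewed, at most 10 in all, crops included, and the job is handed in when it is done.

Besides the shell and the picture viewer there is one more tool, called after ">>>" by a JSON object that holds its "fn" and its "kwargs". jog_arm: Moves the arm, as the interface text tells. Its arguments: {"type":"object","properties":{"plan":{"type":"string"},"grip_force":{"type":"number"}},"required":["plan"]}

```bash
mkdir -p pics; cat > h.py <<'E'
import numpy as np, cv2
from rig import env, imaging, job, models
def K(im):
    f=240/np.tan(np.radians(im["fov_y"])/2)
    return np.array([[f,0,im["cx"]],[0,f,im["cy"]],[0,0,1.]])
def pts(im,uv):
    "pixels -> world by depth"
    uv=np.asarray(uv,float).reshape(-1,2)
    n=cv2.undistortPoints(uv.reshape(-1,1,2),K(im),np.array(im["distortion"])).reshape(-1,2)
    d=im["depth"][uv[:,1].round().astype(int).clip(0,479),uv[:,0].round().astype(int).clip(0,639)]
    c=np.c_[n*d[:,None],d]; T=np.array(im["world_from_camera"])
    w=c@T[:3,:3].T+T[:3,3]; w[d==0]=np.nan
    return w
def ray(im,uv,z):
    n=cv2.undistortPoints(np.array(uv,float).reshape(-1,1,2),K(im),np.array(im["distortion"])).reshape(-1,2)
    T=np.array(im["world_from_camera"]); d=np.c_[n,np.ones(len(n))]@T[:3,:3].T
    return T[:3,3]+d*((z-T[2,3])/d[:,2])[:,None]
def save(im,name): cv2.imwrite("pics/"+name,cv2.cvtColor(im["pixels"],cv2.COLOR_RGB2BGR))
E
python3 - <<'E'
from h import *
np.set_printoptions(precision=4,suppress=True)
for c in ["scene","side"]:
    im=imaging.get_image(c); save(im,c+"0.png")
    print(c,im["world_from_camera"][:3,3],im["world_from_camera"][:3,2])
    for q in ["rack","bottle","bottle_neck","cradle","bed","bed_stop","tray_in","jar","cup","board","ball_center"]:
        try:
            for t in models.tip_of(c,q)[:3]: print(q,np.round(t["at"]),round(t["confidence"],2),pts(im,[t["at"]])[0])
        except Exception as e: print(q,e)
E
```

```text
scene [1.2715 0.5422 0.7274] [-0.588  -0.5719 -0.572 ]
rack [296. 227.] 0.7 [ 0.6257 -0.1772  0.0658]
bottle [200. 197.] 0.9 [ 0.6722 -0.46    0.0374]
bottle [262. 184.] 0.71 [ 0.5663 -0.3564  0.0724]
bottle [303. 327.] 0.49 [0.7906 0.019  0.0291]
bottle_neck [198. 176.] 0.66 [ 0.6317 -0.5271  0.0512]
bottle_neck [276. 161.] 0.58 [ 0.4419 -0.4526  0.0509]
bottle_neck [305. 203.] 0.35 [ 0.5504 -0.2268  0.0705]
cradle [456. 351.] 0.63 [0.6616 0.2512 0.0456]
bed [462. 324.] 0.75 [0.6187 0.2295 0.0632]
bed [456. 351.] 0.4 [0.6616 0.2519 0.0449]
bed_stop [480. 306.] 0.7 [0.493  0.2003 0.0027]
tray_in [493. 316.] 0.9 [0.5716 0.2614 0.0706]
jar [412. 255.] 0.59 [0.4756 0.0176 0.0189]
cup [302. 328.] 0.89 [0.792  0.0184 0.0269]
cup [293. 229.] 0.73 [ 0.6239 -0.1863  0.0557]
board [348. 295.] 0.57 [0.6593 0.0063 0.0153]
side [ 0.1195 -0.5449  0.8704] [ 0.4686  0.428  -0.7728]
rack [356. 308.] 0.92 [ 0.5354 -0.2835  0.0772]
bottle [463. 354.] 0.93 [ 0.6073 -0.5027  0.0522]
bottle [352. 305.] 0.91 [ 0.5361 -0.2723  0.0748]
bottle [407. 393.] 0.72 [ 0.4652 -0.4648  0.0565]
bottle_neck [339. 321.] 0.89 [ 0.5002 -0.2694  0.0526]
bottle_neck [404. 425.] 0.89 [nan nan nan]
bottle_neck [482. 370.] 0.7 [ 0.6082 -0.5491  0.0422]
cradle [231. 195.] 0.77 [0.622  0.2242 0.012 ]
bed [229. 178.] 0.74 [0.4803 0.002  0.304 ]
bed_stop [209. 188.] 0.77 [0.5766 0.2494 0.0547]
tray_in [196. 213.] 0.97 [0.5156 0.2479 0.0058]
jar [238. 278.] 0.71 [ 0.4407 -0.0112  0.0271]
cup [327. 209.] 0.58 [ 0.7457 -0.0236  0.0307]
cup [237. 280.] 0.32 [ 0.4409 -0.0083  0.0172]
```

View pics/scene0.png

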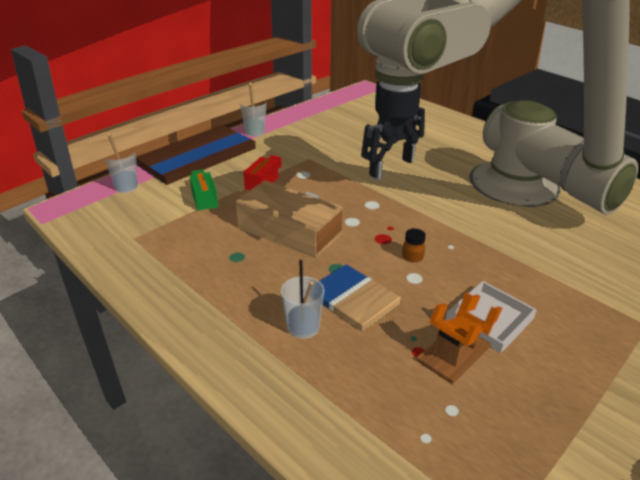

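View pics/side0.png

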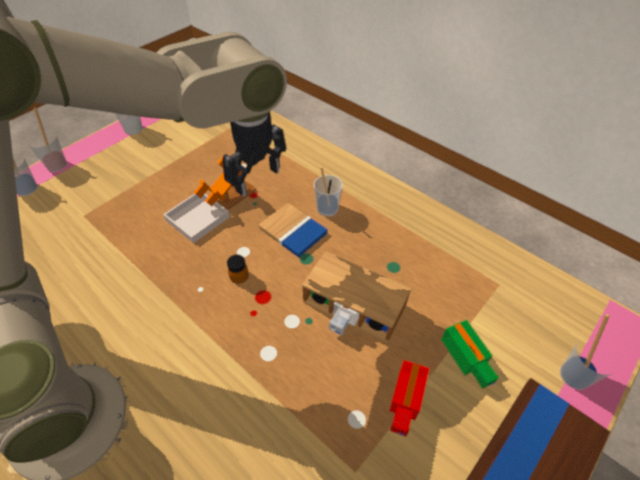

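The scene view shows the rack at (290,215), the cradle and tray at (475,320), the cup at (302,308), the board at (358,297) and the jar at (413,245).

In the side view there are three bottle candidates: clear in the rack's middle cubby (343,318), green (468,350) and red (405,395). The clear one in the rack is the one meant, because the others are coloured look-alikes lying loose on the bench. I'll fit the rack and cradle next.

```bash
python3 - <<'E'
from h import *
np.set_printoptions(precision=4,suppress=True)
vv,uu=np.mgrid[0:480,0:640]; allp=np.c_[uu.ravel(),vv.ravel()]
for c in ["side","scene"]:
    im=imaging.get_image(c); P=pts(im,allp); rgb=im["pixels"].reshape(-1,3).astype(int)
    m=(abs(P[:,0]-.56)<.2)&(abs(P[:,1]+.26)<.2)&(abs(P[:,2]-.074)<.006)
    m&=models.outline_of(c,"rack")[0]["region"].ravel()
    A=P[m,:2].astype(np.float32); print(c,"rack top",m.sum(),np.median(P[m,2]))
    if m.sum()>50:
        (cx,cy),(w,h),a=cv2.minAreaRect(A); print(cx,cy,w,h,a)
    for q in ["tray_in","cradle","bed"]:
        o=models.outline_of(c,q)
        print(q,[(x["bbox"],round(x["confidence"],2)) for x in o[:2]])
    m=(rgb.min(1)>110)&(rgb.max(1)-rgb.min(1)<45)&(abs(P[:,0]-.53)<.14)&(abs(P[:,1]-.25)<.14)&(P[:,2]<.04)
    if m.sum()>50: print("tray",m.sum(),cv2.minAreaRect(P[m,:2].astype(np.float32)),np.percentile(P[m,2],[2,50,98]))
    m=(rgb[:,0]>130)&(rgb[:,2]<50)&(rgb[:,1]<130)&(abs(P[:,0]-.55)<.2)&(abs(P[:,1]-.23)<.15)&(P[:,2]>.03)
    Q=P[m]; print("orange",m.sum(),Q.min(0),Q.max(0),Q.mean(0))
    for q in ["jar","cup","board"]:
        for t in models.tip_of(c,q)[:1]: print(q,ray(im,[t["at"]],0.)[0])
    if c=="side":
        x=im["pixels"][250:350,290:430]; cv2.imwrite("pics/rackcrop.png",cv2.resize(x[:,:,::-1],None,fx=5,fy=5,interpolation=cv2.INTER_CUBIC))
E
```

```text
side rack top 4151 0.07558689879198566
0.5810413956642151 -0.2502846121788025 0.11248724162578583 0.21309277415275574 13.356621742248535
tray_in [([210.4, 197.5, 94.9, 82.8], 0.63)]
cradle [([209.6, 200.1, 90.6, 83.2], 0.77)]
bed [([220.0, 183.4, 49.4, 50.5], 0.68)]
tray 1290 ((0.5072975754737854, 0.2309384047985077), (0.1246933564543724, 0.12418922036886215), 89.8646240234375) [0.003  0.007  0.0275]
orange 423 [0.5334 0.1975 0.0403] [0.6483 0.2721 0.1105] [0.5867 0.2334 0.0658]
jar [0.4619 0.0026 0.    ]
cup [ 0.7732 -0.0034  0.    ]
board [ 0.6439 -0.0072  0.    ]
scene rack top 2605 0.07216051372218613
0.5818154215812683 -0.24827012419700623 0.11398977041244507 0.21254999935626984 12.07824420928955
tray_in [([478.6, 332.4, 114.4, 101.0], 0.89)]
cradle [([477.6, 332.3, 118.0, 102.4], 0.95)]
bed [([465.1, 320.1, 72.1, 57.5], 0.93)]
tray 1543 ((0.4927245080471039, 0.22848692536354065), (0.13585412502288818, 0.15479041635990143), 87.07428741455078) [0.0004 0.0043 0.025 ]
orange 1579 [0.537  0.1933 0.0306] [0.6692 0.2719 0.1098] [0.617  0.2327 0.0718]
jar [0.4598 0.0091 0.    ]
cup [ 0.7742 -0.0003  0.    ]
board [ 0.6491  0.0026 -0.    ]
```

View pics/rackcrop.png

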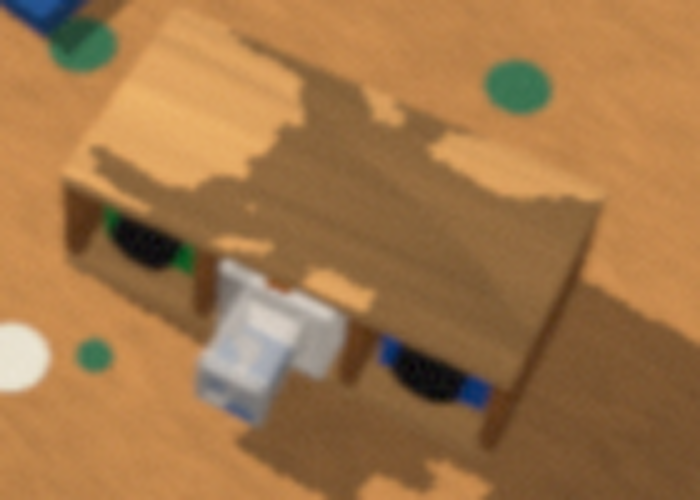

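```bash
python3 - <<'E'
from h import *
np.set_printoptions(precision=4,suppress=True)
s=env.observe(); print(s["time_s"],s["position"],s["tool_rot"],s["grip_width"],env.tcp_to_grasp)
im=imaging.get_image("wrist"); T=im["world_from_camera"]; print(T,im["fov_y"],im["depth"].max())
print(np.linalg.inv(np.r_[np.c_[s["tool_rot"],s["position"]],[[0,0,0,1]]])@T)
E
```

```text
2.0 [ 0.55   -0.      0.2313] [[ 0.  1.  0.]
 [ 1. -0. -0.]
 [-0.  0. -1.]] 0.08546053056031241 -0.0187
[[ 1.     -0.0004 -0.001   0.5488]
 [-0.0007 -0.9523 -0.3051  0.0779]
 [-0.0008  0.3051 -0.9523  0.3723]
 [ 0.      0.      0.      1.    ]] 62.36201879159456 0.48621416
[[-0.0007 -0.9523 -0.3051  0.0779]
 [ 1.     -0.0004 -0.001  -0.0012]
 [ 0.0008 -0.3051  0.9523 -0.1409]
 [ 0.      0.      0.      1.    ]]
```

>>> {"fn": "jog_arm", "kwargs": {"plan": "0 0 0 3.5 0.8 0 0;0 0 0 3.5 0.8 0 0;0 0 0 3.5 0.8 0 0;0 0 0 3.5 0.8 0 0;0 0 0 3.5 0.8 0.5 0;0 0 0 3.5 0.7 0.5 0;0 0 0 2 0.3 0 0;0 0 7 0 0 0 0;0 0 7 0 0 0 0;0 0 7 0 0 0 0"}}

```text
time_s: 2.88
position: [0.5999, 0.2306, 0.221]
tool_rot: [[0.363, 0.932, -0.0], [0.932, -0.363, -0.0], [-0.0, -0.0, -1.0]]
ft_force: [0.0, -0.2, -0.2]
grip_width: 0.0854
gripper_force: 0.0
```

>>> {"fn": "jog_arm", "kwargs": {"plan": "0 0 7 0 0 0 0;0 0 7 0 0 0 0;0 0 7 0 0 0 0;0 0 7 0 0 0 0;0 0 7 0 0 0 0;0 0 7 0 0 0 0;0 0 7 0 0 0 0;0 0 7 0 0 0 0;0 0 7 0 0 0 0;0 0 6 0 0 0 0"}}

```text
time_s: 3.72
position: [0.6, 0.23, 0.2212]
tool_rot: [[1.0, -0.006, -0.0], [-0.006, -1.0, -0.0], [-0.0, 0.0, -1.0]]
ft_force: [-0.7, 0.2, 0.6]
grip_width: 0.0855
gripper_force: 0.0
```

```bash
python3 - <<'E'
from h import *
np.set_printoptions(precision=4,suppress=True)
s=env.observe(); print(s["time_s"],s["position"],s["tool_rot"],s["q"])
im=imaging.get_image("wrist"); save(im,"w1.png"); np.savez("w1.npz",**{k:np.array(v) for k,v in im.items()})
for q in ["bed","bed_stop","tray_in","cradle"]:
    for t in models.tip_of("wrist",q)[:2]: print(q,np.round(t["at"]),round(t["confidence"],2),pts(im,[t["at"]])[0])
E
```

```text
3.7167 [0.6    0.23   0.2212] [[ 1.     -0.0061 -0.0002]
 [-0.0061 -1.     -0.0001]
 [-0.0002  0.0001 -1.    ]] [ 10.4389  31.7366  59.1062  -0.0013  89.1665 100.7884]
bed [317. 190.] 0.92 [0.623  0.2316 0.0641]
bed_stop [317. 260.] 0.83 [0.5434 0.2323 0.0024]
tray_in [317. 294.] 0.87 [0.5076 0.2332 0.0025]
cradle [319. 175.] 0.71 [0.6351 0.2303 0.069 ]
cradle [317. 293.] 0.3 [0.5083 0.2328 0.0027]
```

View pics/w1.png

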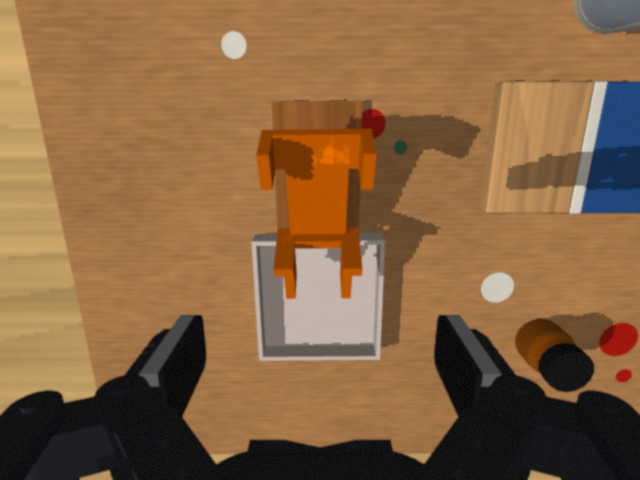

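```bash
python3 - <<'E'
from h import *
np.set_printoptions(precision=4,suppress=True)
im=dict(np.load("w1.npz")); vv,uu=np.mgrid[0:480,0:640]; P=pts(im,np.c_[uu.ravel(),vv.ravel()]).reshape(480,640,3)
rgb=im["pixels"].astype(int); org=(rgb[...,0]>90)&(rgb[...,2]<60)&(rgb[...,1]<.62*rgb[...,0])&(vv<310)&(uu>240)&(uu<385)&(P[...,2]>.03)
# bed surface patch
Q=P[150:215,298:340].reshape(-1,3); Q=Q[~np.isnan(Q[:,0])]
c=np.median(Q,0); _,_,V=np.linalg.svd(Q-Q.mean(0)); n=V[2]*np.sign(V[2,2]); print("bed n",n,"tilt",np.degrees(np.arccos(n[2])),"mean",Q.mean(0),np.abs((Q-Q.mean(0))@n).max())
O=P[org]; 
yaw0=np.arctan2(-n[1],-n[0]); print("yaw by normal",np.degrees(yaw0))
# height above the bed plane
h=(P-Q.mean(0))@n; 
print("cols of h at rows")
for r in [140,155,170,200,225,240,255,270,285,295]:
    row=[(u,round(1000*h[r,u])) for u in range(255,385) if org[r,u]]
    # runs
    us=np.array([u for u,_ in row]); 
    if len(us)==0: continue
    for run in np.split(us,np.where(np.diff(us)>1)[0]+1):
        a,b=run[0],run[-1]; print(r,a,b,P[r,a],P[r,b],"h",np.round(1000*h[r,[a,(a+b)//2,b]]))
# tray rect
m=(vv>225)&(vv<370)&(uu>245)&(uu<392)&(P[...,2]>.017)&(P[...,2]<.03)&(rgb.min(-1)>60)&(rgb.max(-1)-rgb.min(-1)<45)
print("tray rim",m.sum(),cv2.minAreaRect(P[m][:,:2].astype(np.float32)))
E
```

```text
bed n [-0.4207  0.0004  0.9072] tilt 24.879273673957957 mean [0.6288 0.2305 0.0669] 0.0023409448769856982
yaw by normal -0.05020176820576781
cols of h at rows
140 259 351 [0.6613 0.2699 0.0896] [0.6604 0.2079 0.0814] h [ 7. -1. -0.]
140 353 372 [0.6603 0.2065 0.081 ] [0.6608 0.1947 0.0904] h [-0.  7.  8.]
155 256 269 [0.6531 0.2697 0.1072] [0.6525 0.2622 0.1012] h [26. 26. 21.]
155 273 375 [0.6506 0.262  0.0805] [0.6526 0.1946 0.107 ] h [ 3.  0. 26.]
170 258 271 [0.643  0.2698 0.1014] [0.6422 0.262  0.0957] h [25. 25. 20.]
170 274 274 [0.6398 0.2621 0.0773] [0.6398 0.2621 0.0773] h [5. 5. 5.]
170 285 347 [0.639  0.2548 0.0714] [0.6386 0.2097 0.0715] h [-0. -1. -0.]
170 358 374 [0.6391 0.2021 0.0756] [0.6425 0.1943 0.1021] h [ 3. 25. 26.]
200 287 309 [0.6141 0.2552 0.0581] [0.6144 0.238  0.0605] h [-2. -0.  0.]
200 311 346 [0.6142 0.2365 0.0595] [0.6141 0.2094 0.0599] h [-1.  1. -0.]
225 289 345 [0.5916 0.2549 0.0498] [0.5912 0.2092 0.0493] h [ 0.  0. -0.]
240 277 282 [0.5792 0.2651 0.0507] [0.5797 0.2608 0.0523] h [6. 7. 7.]
240 284 358 [0.5795 0.2592 0.052 ] [0.5792 0.1986 0.0523] h [7. 7. 8.]
255 275 294 [0.572  0.2653 0.0673] [0.5688 0.2509 0.0587] h [24. 25. 18.]
255 341 360 [0.5705 0.213  0.0642] [0.5719 0.1983 0.0683] h [22. 25. 25.]
270 274 293 [0.565  0.2648 0.0816] [0.5614 0.251  0.0728] h [40. 40. 34.]
270 341 361 [0.5583 0.213  0.0658] [0.5642 0.1986 0.081 ] h [29. 40. 40.]
285 286 294 [0.5468 0.2573 0.0686] [0.5462 0.251  0.0674] h [36. 36. 35.]
285 341 350 [0.5458 0.213  0.0672] [0.5461 0.2057 0.0678] h [35. 36. 36.]
295 287 294 [0.5358 0.2572 0.064 ] [0.5353 0.2515 0.063 ] h [36. 36. 36.]
295 342 349 [0.535  0.2118 0.0631] [0.5349 0.206  0.0631] h [36. 35. 36.]
tray rim 2125 ((0.5071602463722229, 0.23174042999744415), (0.12027916312217712, 0.12534300982952118), 89.98519897460938)
```

The wrist view shows the cradle aligned with world x: guides at (265,160) and (368,160), prongs at (285,285) and (347,285), tray centre at (318,298). That puts the bed origin at about (0.627, 0.232, 0.066) with yaw near 0, and the given sizes agree. Next I'll go above the bottle's neck.

>>> {"fn": "jog_arm", "kwargs": {"plan": "0 0 0 -0.7 3.5 0 0;0 0 0 -0.7 3.8 0 0;0 0 0 -0.7 3.8 0 0;0 0 0 -0.7 3.8 0 0;0 0 0 -0.7 3.8 0 0;0 0 0 -0.7 3.8 0 0;0 0 0 -0.7 3.8 0 0;0 0 0 -0.7 3.8 0 0;0 0 0 -0.7 3.8 0 0;0 0 0 -0.7 3.8 0 0"}}

```text
time_s: 4.8
position: [0.5293, -0.1487, 0.2215]
tool_rot: [[1.0, 0.003, 0.0], [0.003, -1.0, -0.0], [0.0, 0.0, -1.0]]
ft_force: [1.3, -0.8, 0.5]
grip_width: 0.0853
gripper_force: 0.0
```

>>> {"fn": "jog_arm", "kwargs": {"plan": "0 0 0 -0.8 3.8 0 0;0 0 0 -0.8 3.8 0 0;0 0 0 -0.8 3.8 0 0;0 0 -6.5 0 0.5 0 0;0 0 -6.5 0 0 0 0;0 0 0 0 0 0 0"}}

```text
time_s: 5.3
position: [0.5057, -0.2669, 0.2212]
tool_rot: [[0.973, 0.229, -0.0], [0.229, -0.973, 0.0], [-0.0, -0.0, -1.0]]
ft_force: [0.1, -0.6, 0.7]
grip_width: 0.0859
gripper_force: 0.0
```

```bash
python3 - <<'E'
from h import *
np.set_printoptions(precision=4,suppress=True)
s=env.observe(); print(s["time_s"],s["position"],s["tool_rot"],s["q"])
im=imaging.get_image("wrist"); save(im,"w2.png"); np.savez("w2.npz",**{k:np.array(v) for k,v in im.items()})
for q in ["bottle_neck","bottle","ball_center","rack"]:
    for t in models.tip_of("wrist",q)[:3]: print(q,np.round(t["at"]),round(t["confidence"],2),pts(im,[t["at"]])[0],ray(im,[t["at"]],.036)[0])
vv,uu=np.mgrid[0:480,0:640]; P=pts(im,np.c_[uu.ravel(),vv.ravel()])
m=(abs(P[:,2]-.074)<.005)&(abs(P[:,0]-.58)<.14)&(abs(P[:,1]+.25)<.15)
print("roof",m.sum(),cv2.minAreaRect(P[m,:2].astype(np.float32)))
m=(abs(P[:,2]-.050)<.004)&(abs(P[:,0]-.5)<.06)&(abs(P[:,1]+.266)<.06)
print("neck top",m.sum(),cv2.minAreaRect(P[m,:2].astype(np.float32)))
E
```

```text
5.3 [ 0.5057 -0.2669  0.2212] [[ 0.9733  0.2294 -0.0001]
 [ 0.2294 -0.9733  0.0001]
 [-0.0001 -0.0002 -1.    ]] [-39.6818  24.4228  71.8068   0.0012  83.7814  37.0575]
bottle_neck [322. 214.] 0.77 [ 0.5066 -0.2683  0.0492] [ 0.5035 -0.2691  0.036 ]
bottle_neck [521. 337.] 0.69 [ 0.4325 -0.4755  0.0391] [ 0.4311 -0.4777  0.036 ]
bottle [613. 116.] 0.86 [ 0.6299 -0.4633  0.0505] [ 0.6322 -0.4732  0.036 ]
bottle [510. 267.] 0.81 [ 0.4984 -0.4331  0.0501] [ 0.4947 -0.4414  0.036 ]
ball_center [319. 212.] 0.41 [ 0.5078 -0.2658  0.0486] [ 0.5049 -0.2665  0.036 ]
rack [322. 128.] 0.66 [ 0.5723 -0.2525  0.0722] [ 0.5713 -0.2529  0.036 ]
roof 49388 ((0.5797939896583557, -0.25044864416122437), (0.10851766914129257, 0.21297994256019592), 12.957185745239258)
neck top 1679 ((0.5036568641662598, -0.267483651638031), (0.038157738745212555, 0.031522076576948166), 13.04763412475586)
```

View pics/w2.png

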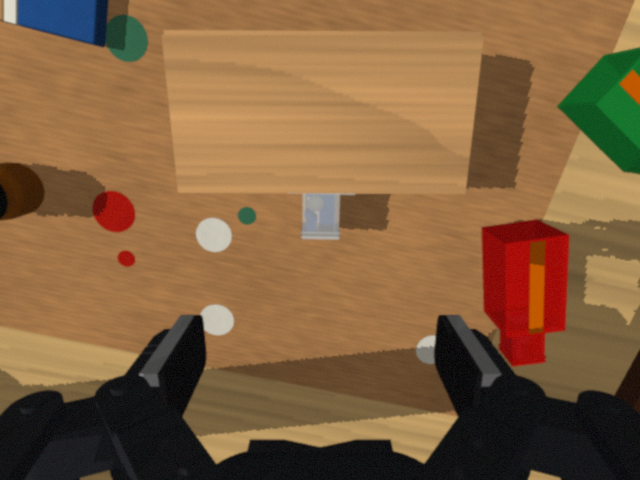

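The wrist view shows the clear neck at (321,215), centred between the fingers and about 2 mm from where I predicted it. The red look-alike at (525,290) is clear of the gripper. I'll descend and grip.

>>> {"fn": "jog_arm", "kwargs": {"plan": "0 0 0 -0.3 0 2 0;0 0 0 0 0 3.5 0;0 0 0 0 0 3.5 0;0 0 0 0 0 3.5 0;0 0 0 0 0 3.5 0;0 0 0 0 0 2.5 0;0 0 0 0 0 1.3 0;0 0 0 0 0 0.5 0;0 0 0 0 0 0 0;0 0 0 0 0 0 60", "grip_force": 30}}

```text
time_s: 6.38
position: [0.5036, -0.2668, 0.0192]
tool_rot: [[0.974, 0.225, 0.001], [0.225, -0.974, -0.001], [0.001, 0.001, -1.0]]
ft_force: [-0.5, -0.7, -0.6]
grip_width: 0.0757
gripper_force: 0.0
```

>>> {"fn": "jog_arm", "kwargs": {"plan": "0 0 0 0 0 0 90;0 0 0 0 0 0 120;0 0 0 0 0 0 140;0 0 0 0 0 0 155;0 0 0 0 0 0 170;0 0 0 0 0 0 190;0 0 0 0 0 0 210;0 0 0 0 0 0 210;0 0 0 0 0 0 210"}}

```text
time_s: 7.13
position: [0.5033, -0.2669, 0.0189]
tool_rot: [[0.974, 0.225, 0.001], [0.225, -0.974, -0.001], [0.001, 0.001, -1.0]]
ft_force: [-1.2, 0.8, 6.3]
grip_width: 0.0298
gripper_force: 29.9
```

>>> {"fn": "jog_arm", "kwargs": {"plan": "0 0 0 -0.3 0 -0.1 210;0 0 0 -0.7 0 -0.05 210;0 0 0 -1.1 0 0 210;0 0 0 -1.5 0 0 210;0 0 0 -1.6 0 0 210;0 0 0 -1.6 0 0 210;0 0 0 -1.5 0 0 210;0 0 0 -1.2 0 0 210;0 0 0 -1.0 0 0 210;0 0 0 -0.7 0 0 210"}}

```text
time_s: 7.97
position: [0.3926, -0.292, 0.0198]
tool_rot: [[0.975, 0.224, -0.0], [0.224, -0.975, 0.0], [-0.0, -0.0, -1.0]]
ft_force: [0.3, 0.1, -2.0]
grip_width: 0.0294
gripper_force: 29.5
```

>>> {"fn": "jog_arm", "kwargs": {"plan": "0 0 0 -0.5 0 0 210;0 0 0 -0.3 0 0 210;0 0 0 -0.1 0 0 210;0 0 0 0 0 0.2 210;0 0 0 0 0 0.3 210;0 0 0 0 0 0.3 210;0 0 0 0 0 0.15 210;0 0 0 0 0 0.05 210;0 0 0 0 0 0 210"}}

```text
time_s: 8.72
position: [0.3852, -0.2937, 0.0095]
tool_rot: [[0.974, 0.225, -0.0], [0.225, -0.974, 0.0], [-0.0, -0.0, -1.0]]
ft_force: [0.3, -0.4, -1.3]
grip_width: 0.0294
gripper_force: 29.5
```

```bash
python3 - <<'E'
from h import *
np.set_printoptions(precision=4,suppress=True)
for c in ["side"]:
    im=imaging.get_image(c); x=im["pixels"][240:420,220:440]; cv2.imwrite("pics/s2.png",cv2.resize(x[:,:,::-1],None,fx=3,fy=3,interpolation=cv2.INTER_CUBIC))
    for q in ["bottle","bottle_neck"]:
        for t in models.tip_of(c,q)[:3]: print(q,np.round(t["at"]),round(t["confidence"],2),pts(im,[t["at"]])[0])
E
```

```text
bottle [329. 349.] 0.97 [ 0.357  -0.358   0.2571]
bottle [463. 354.] 0.94 [ 0.6069 -0.5026  0.0533]
bottle [408. 394.] 0.85 [ 0.4649 -0.4685  0.0539]
bottle_neck [402. 423.] 0.87 [ 0.418  -0.4903  0.0416]
bottle_neck [312. 370.] 0.85 [ 0.3713 -0.3106  0.0833]
bottle_neck [484. 369.] 0.65 [ 0.6149 -0.5514  0.0391]
```

View pics/s2.png

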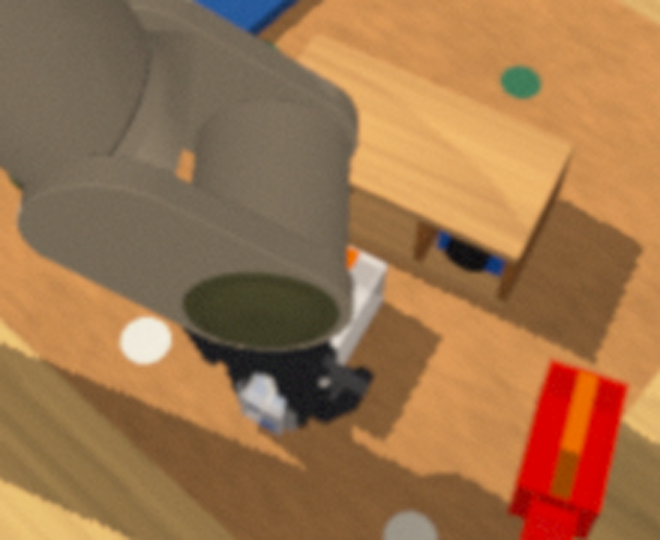

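The crop shows the clear bottle fully out of the rack, lying in front of it with the fingers on the neck at (270,400). I'll set it down, let go and rise.

>>> {"fn": "jog_arm", "kwargs": {"plan": "0 0 0 0 0 0.05 210;0 0 0 0 0 0.05 210;0 0 0 0 0 0 190;0 0 0 0 0 0 150;0 0 0 0 0 0 100;0 0 0 0 0 0 50;0 0 0 0 0 0 0;0 0 0 0 0 0 0;0 0 0 0 0 -1 0;0 0 0 0 0 -2.5 0"}}

```text
time_s: 9.7
position: [0.3842, -0.2928, 0.0422]
tool_rot: [[0.974, 0.225, -0.003], [0.225, -0.974, 0.004], [-0.002, -0.005, -1.0]]
ft_force: [-0.4, 0.7, 0.2]
grip_width: 0.0856
gripper_force: 0.0
```

>>> {"fn": "jog_arm", "kwargs": {"plan": "0 0 0 0 0 -3.5 0;0 0 0 1.5 0 -3.5 0;0 0 0 2 0 -3.5 0;0 0 0 2 0 -3.5 0;0 0 0 1 0 -2 0;0 0 0 0 0 0 0"}}

```text
time_s: 10.2
position: [0.4512, -0.2798, 0.2083]
tool_rot: [[0.974, 0.227, 0.007], [0.227, -0.974, -0.006], [0.005, 0.008, -1.0]]
ft_force: [0.0, -0.4, 0.4]
grip_width: 0.0854
gripper_force: 0.0
```

```bash
python3 - <<'E'
from h import *
np.set_printoptions(precision=4,suppress=True)
s=env.observe(); print(s["time_s"],s["position"],s["tool_rot"])
im=imaging.get_image("wrist"); save(im,"w3.png"); np.savez("w3.npz",**{k:np.array(v) for k,v in im.items()})
for q in ["bottle_neck","bottle","ball_center"]:
    for t in models.tip_of("wrist",q)[:2]: print(q,np.round(t["at"]),round(t["confidence"],2),pts(im,[t["at"]])[0])
vv,uu=np.mgrid[0:480,0:640]; P=pts(im,np.c_[uu.ravel(),vv.ravel()])
near=(abs(P[:,0]-.44)<.1)&(abs(P[:,1]+.28)<.08)
for z in (.052,.040):
    m=near&(abs(P[:,2]-z)<.004)
    if m.sum()>20: print(z,m.sum(),np.median(P[m,2]),cv2.minAreaRect(P[m,:2].astype(np.float32)))
E
```

```text
10.2 [ 0.4512 -0.2798  0.2083] [[ 0.9739  0.2267  0.0068]
 [ 0.2267 -0.9739 -0.0061]
 [ 0.0052  0.0075 -1.    ]]
bottle_neck [533. 290.] 0.96 [ 0.4295 -0.474   0.039 ]
bottle_neck [318. 285.] 0.78 [ 0.393  -0.2925  0.0389]
bottle [634.  43.] 0.85 [ 0.6242 -0.4685  0.0426]
bottle [522. 216.] 0.65 [ 0.4896 -0.4326  0.0517]
0.052 7508 0.050603840229745345 ((0.45020657777786255, -0.2801181375980377), (0.09047245234251022, 0.052025824785232544), 11.818323135375977)
0.04 1383 0.0386210071953762 ((0.430589497089386, -0.28430795669555664), (0.1304129958152771, 0.05096769705414772), 11.752614974975586)
```

View pics/w3.png

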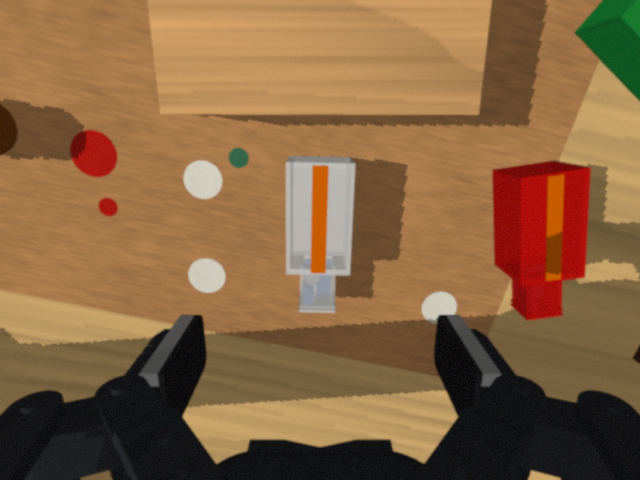

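The wrist view shows the bottle upright on the bench, stripe up, with its body at (320,216) and neck at (318,292). Regrasping by the body.

>>> {"fn": "jog_arm", "kwargs": {"plan": "0 0 0.9 -1.3 0 2 0;0 0 0 0 0 3.5 0;0 0 0 0 0 3.5 0;0 0 0 0 0 3.5 0;0 0 0 0 0 3.5 0;0 0 0 0 0 2.3 0;0 0 0 0 0 1.1 0;0 0 0 0 0 0.4 0;0 0 0 0 0 0 40;0 0 0 0 0 0 60"}}

```text
time_s: 11.23
position: [0.4356, -0.2824, 0.006]
tool_rot: [[0.978, 0.209, -0.0], [0.209, -0.978, 0.0], [-0.0, -0.0, -1.0]]
ft_force: [0.4, 0.5, -0.6]
grip_width: 0.066
gripper_force: 0.0
```

>>> {"fn": "jog_arm", "kwargs": {"plan": "0 0 0 0 0 0 75;0 0 0 0 0 0 85;0 0 0 0 0 0 95;0 0 0 0 0 0 105;0 0 0 0 0 0 115;0 0 0 0 0 0 130;0 0 0 0 0 0 150;0 0 0 0 0 0 150;0 0 0 0 0 0 150", "grip_force": 30}}

```text
time_s: 11.98
position: [0.4362, -0.2827, 0.0067]
tool_rot: [[0.978, 0.21, 0.001], [0.21, -0.978, -0.001], [0.001, 0.002, -1.0]]
ft_force: [-1.2, -1.0, 6.4]
grip_width: 0.0516
gripper_force: 31.7
```

>>> {"fn": "jog_arm", "kwargs": {"plan": "0 0 0 0 0 -0.4 150;0 0 0 0 0 -1 150;0 0 0.7 0 0 -1.6 150;0 0 1.4 0 0 -2.2 150;0 0 2 0 0 -2.6 150;0 0 2.3 0 0 -2.5 150;0 0 2.2 0 0 -2 150;0 0 1.8 0 0 -1.4 150;0 0 1.1 0 0 -0.8 150;0 0 0.6 0 0 -0.3 150"}}

```text
time_s: 12.82
position: [0.436, -0.2823, 0.1553]
tool_rot: [[1.0, -0.001, 0.001], [-0.001, -1.0, -0.001], [0.001, 0.001, -1.0]]
ft_force: [0.2, -0.8, -1.0]
grip_width: 0.0514
gripper_force: 31.7
```

>>> {"fn": "jog_arm", "kwargs": {"plan": "0 0 0 0.15 -0.5 0 150;0 0 0 0.33 -1.1 0 150;0 0 0 0.5 -1.7 0 150;0 0 0 0.68 -2.3 0 150;0 0 0 0.86 -2.9 0 150;0 0 0 0.98 -3.3 0 150;0 0 0 1.04 -3.5 0 150;0 0 0 1.04 -3.5 0 150;0 0 0 1.04 -3.5 0 150;0 0 0 1.04 -3.5 0 150"}}

```text
time_s: 13.65
position: [0.5119, -0.0213, 0.1528]
tool_rot: [[1.0, 0.001, -0.002], [0.001, -1.0, 0.001], [-0.002, -0.001, -1.0]]
ft_force: [0.8, -0.8, -1.4]
grip_width: 0.0519
gripper_force: 31.8
```

>>> {"fn": "jog_arm", "kwargs": {"plan": "0 0 0 1.04 -3.5 0 150;0 0 0 1.04 -3.5 0 150;0 0 0 1.04 -3.5 0 150;0 0 0 1 -3.3 0 150;0 0 0 0.86 -2.9 0 150;0 0 0 0.68 -2.3 0 150;0 0 0 0.5 -1.7 0 150;0 0 0 0.33 -1.1 0 150;0 0 0 0.18 -0.6 0 150;0 0 0 0.1 -0.3 0 150"}}

```text
time_s: 14.48
position: [0.5797, 0.2035, 0.1531]
tool_rot: [[1.0, 0.001, -0.002], [0.001, -1.0, -0.0], [-0.002, 0.0, -1.0]]
ft_force: [-0.0, -0.4, -1.0]
grip_width: 0.052
gripper_force: 31.8
```

>>> {"fn": "jog_arm", "kwargs": {"plan": "0 0.8 0 0 -0.1 0 150;0 1.8 0 0 -0.3 0 150;0 2.8 0 0 -0.4 0 150;0 3.4 0 0 -0.5 0 150;0 3.7 0 0 -0.5 0 150;0 3.7 0 0 -0.4 0 150;0 3.4 0 0 -0.3 0 150;0 2.7 0 0 -0.2 0 150;0 1.7 0 0 -0.1 0 150;0 1 0 0 -0.05 0 150"}}

```text
time_s: 15.32
position: [0.5792, 0.2304, 0.1538]
tool_rot: [[0.906, -0.001, 0.424], [-0.0, -1.0, -0.001], [0.424, 0.0, -0.906]]
ft_force: [0.3, -0.1, -1.5]
grip_width: 0.052
gripper_force: 31.8
```

```bash
cat > chk.py <<'E'
from h import *
np.set_printoptions(precision=4,suppress=True)
B=np.array([[.9063,0,-.4226],[0,1,0],[.4226,0,.9063]]);o=np.array([.627,.232,.066])
s=env.observe(); p=B.T@(s["position"]-o); R=B.T@s["tool_rot"]
print(s["time_s"],"TCP in bed mm",1000*p); print("tool axes in bed",R)
E
python3 - <<'E'
from chk import *
im=imaging.get_image("wrist"); vv,uu=np.mgrid[0:480,0:640]; P=pts(im,np.c_[uu.ravel(),vv.ravel()])
save(im,"w4.png")
Q=(P-s["position"])@s["tool_rot"]  # points in tool frame
m=(abs(Q[:,0])<.08)&(abs(Q[:,1])<.04)&(Q[:,2]>-.06)&(Q[:,2]<-.03)
print("striped face in tool",m.sum(),np.median(Q[m,2]),cv2.minAreaRect(Q[m,:2].astype(np.float32)))
rgb=im["pixels"].reshape(-1,3).astype(int); k=m&(rgb[:,0]>140)&(rgb[:,2]<70)
print("stripe",k.sum(),cv2.minAreaRect(Q[k,:2].astype(np.float32)))
A=np.c_[Q[k],np.ones(k.sum())]; print("plane z=a x+b y+c",np.linalg.lstsq(A[:,[0,1,3]],Q[k,2],rcond=None)[0])
E
```

```text
15.3167 TCP in bed mm [-6.2258 -1.5549 99.7527]
tool axes in bed [[ 1.     -0.0004  0.0011]
 [-0.0004 -1.     -0.0006]
 [ 0.0011  0.0006 -1.    ]]
striped face in tool 55161 -0.044435794548643326 ((0.018186869099736214, 8.487701416015625e-05), (0.08233726024627686, 0.08005520701408386), 0.2548827528953552)
stripe 7570 ((0.02111167088150978, 0.00011282041668891907), (0.07205668836832047, 0.011819499544799328), 0.30923643708229065)
plane z=a x+b y+c [ 0.0013 -0.0005 -0.0449]
```

View pics/w4.png

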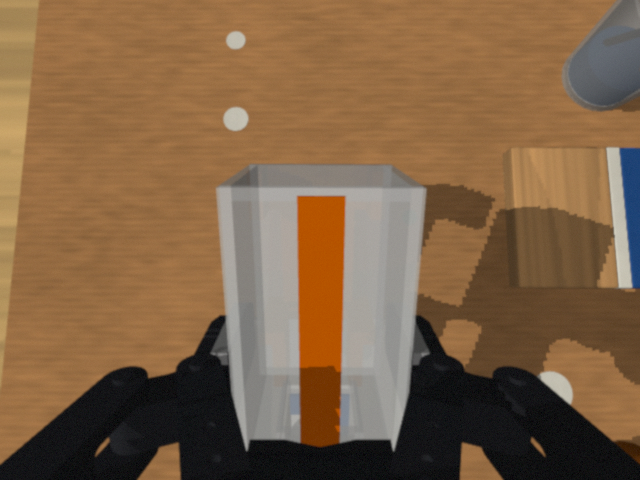

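The wrist view shows the bottle held square in the gripper, stripe up, with the stripe at (321,320). Lowering into the bed.

>>> {"fn": "jog_arm", "kwargs": {"plan": "0 0 0 -0.1 -0.05 0.5 150;0 0 0 -0.1 -0.05 1 150;0 0 0 -0.1 -0.05 1.4 150;0 0 0 -0.1 0 1.5 150;0 0 0 0 0 1.4 150;0 0 0 0 0 1 150;0 0 0 0 0 0.7 150;0 0 0 0 0 0.5 150;0 0 0 0 0 0.3 150;0 0 0 0 0 0.1 150"}}

```text
time_s: 16.2
position: [0.6122, 0.2328, 0.0758]
tool_rot: [[0.906, -0.0, 0.423], [-0.0, -1.0, -0.0], [0.423, 0.0, -0.906]]
ft_force: [0.6, 0.8, -0.7]
grip_width: 0.0516
gripper_force: 31.8
```

```bash
python3 chk.py; python3 - <<'E'
from h import *
im=imaging.get_image("scene"); x=im["pixels"][230:400,370:570]; cv2.imwrite("pics/s5.png",cv2.resize(x[:,:,::-1],None,fx=3.5,fy=3.5,interpolation=cv2.INTER_CUBIC))
print(env.observe()["ft_force"])
E
```

```text
16.2 TCP in bed mm [-9.309   0.8048 15.1253]
tool axes in bed [[ 1. -0. -0.]
 [-0. -1. -0.]
 [-0.  0. -1.]]
[-0.45295574 -0.48875238 -1.33450369]
```

View pics/s5.png

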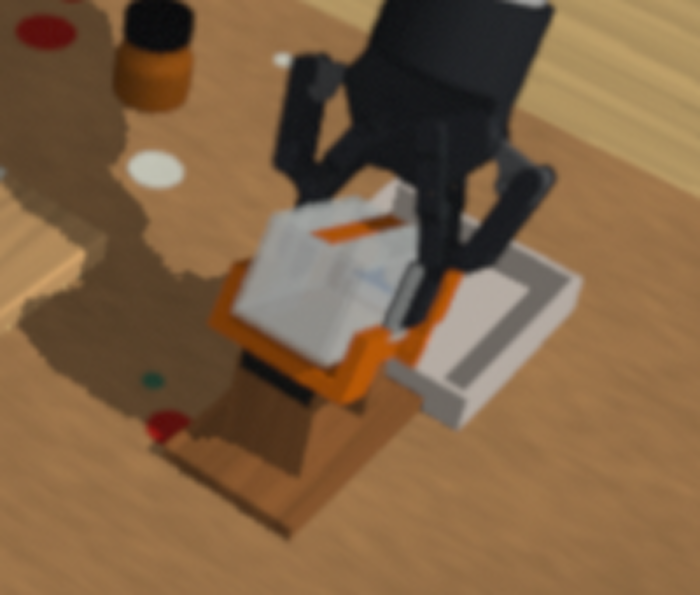

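The crop shows the bottle between the guides at (330,260), a few mm above the bed, neck towards the tray. Lowering the last 8 mm slowly.

>>> {"fn": "jog_arm", "kwargs": {"plan": "0 0 0 0 0.05 0.1 150;0 0 0 0 0 0.15 150;0 0 0 0 0 0.15 150;0 0 0 0 0 0.12 150;0 0 0 0 0 0.1 150;0 0 0 0 0 0.05 150;0 0 0 0 0 0.03 150;0 0 0 0 0 0 150"}}

```text
time_s: 16.92
position: [0.6149, 0.2323, 0.0696]
tool_rot: [[0.906, -0.0, 0.423], [-0.0, -1.0, -0.0], [0.423, 0.0, -0.906]]
ft_force: [0.8, -0.5, -0.9]
grip_width: 0.0519
gripper_force: 31.8
```

```bash
python3 chk.py
```

```text
16.9167 TCP in bed mm [-9.408   0.2951  8.3485]
tool axes in bed [[ 1.     -0.     -0.0001]
 [-0.     -1.     -0.    ]
 [-0.0001  0.     -1.    ]]
```

>>> {"fn": "jog_arm", "kwargs": {"plan": "0 0 0 0 0 0.04 150;0 0 0 0 0 0.04 150;0 0 0 0 0 0.04 150;0 0 0 0 0 0 150;0 0 0 0 0 0 150"}}

```text
time_s: 17.33
position: [0.6153, 0.2324, 0.0689]
tool_rot: [[0.906, 0.0, 0.423], [0.0, -1.0, 0.0], [0.423, -0.0, -0.906]]
ft_force: [-4.8, -0.4, 3.8]
grip_width: 0.0517
gripper_force: 32.4
```

Contact with the bed, 4–6 N. Releasing slowly.

>>> {"fn": "jog_arm", "kwargs": {"plan": "0 0 0 0 0 -0.03 120;0 0 0 0 0 0 105;0 0 0 0 0 0 95;0 0 0 0 0 0 85;0 0 0 0 0 0 70;0 0 0 0 0 0 50;0 0 0 0 0 0 25;0 0 0 0 0 0 0;0 0 0 0 0 0 0;0 0 0 0 0 0 0"}}

```text
time_s: 18.17
position: [0.6154, 0.2323, 0.0688]
tool_rot: [[0.906, -0.0, 0.423], [-0.0, -1.0, -0.0], [0.423, 0.0, -0.906]]
ft_force: [1.4, -0.5, 0.6]
grip_width: 0.0856
gripper_force: 0.0
```

```bash
python3 chk.py; python3 - <<'E'
from chk import *
im=imaging.get_image("wrist"); save(im,"w6.png"); vv,uu=np.mgrid[0:480,0:640]; P=pts(im,np.c_[uu.ravel(),vv.ravel()])
Q=(P-o)@B; m=(abs(Q[:,0])<.07)&(abs(Q[:,1])<.035)&(abs(Q[:,2]-.052)<.008)
print(m.sum(),np.median(Q[m,2]),cv2.minAreaRect(Q[m,:2].astype(np.float32)))
rgb=im["pixels"].reshape(-1,3).astype(int); k=m&(rgb[:,0]>140)&(rgb[:,2]<70)
print("stripe",cv2.minAreaRect(Q[k,:2].astype(np.float32)),np.linalg.lstsq(np.c_[Q[k][:,:2],np.ones(k.sum())],Q[k,2],rcond=None)[0])
E
```

```text
18.1667 TCP in bed mm [-9.3425  0.272   7.4971]
tool axes in bed [[ 1. -0.  0.]
 [-0. -1. -0.]
 [ 0.  0. -1.]]
18.1667 TCP in bed mm [-9.3425  0.272   7.4971]
tool axes in bed [[ 1. -0.  0.]
 [-0. -1. -0.]
 [ 0.  0. -1.]]
49208 0.05199278076802384 ((0.008107457309961319, 0.0002812519669532776), (0.05265743285417557, 0.08350258320569992), 89.63068389892578)
stripe ((0.014563556760549545, 0.0001776297576725483), (0.011738867498934269, 0.06636464595794678), 89.73664855957031) [-0.0004  0.0025  0.0525]
```

View pics/w6.png

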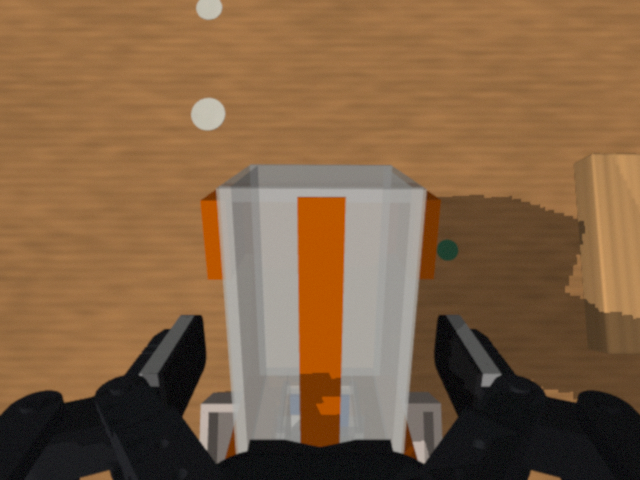

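The wrist view shows the bottle seated between the guides at (212,235) and (430,235), fingers clear of it. It measures about 5 mm uphill, centred and flat. I'll wait out the hold time, then tap its +y side.

>>> {"fn": "jog_arm", "kwargs": {"plan": "0 0 0 0 0 0 0;0 0 0 0 0 0.3 0;0 0 0 0 -0.5 0.3 0;0 0 0 0 -0.7 0 0;0 0 0 0 0 0 0;0 0 0 0 1.2 0 0;0 0 0 0 1.7 0 0;0 0 0 0 1 0 0;0 0 0 0 -2 0 0;0 0 0 0 -1.5 0 0"}}

```text
time_s: 19.05
position: [0.6181, 0.2402, 0.0636]
tool_rot: [[0.906, -0.002, 0.423], [-0.002, -1.0, -0.001], [0.423, -0.0, -0.906]]
ft_force: [-0.1, 0.6, 0.2]
grip_width: 0.0853
gripper_force: 0.0
```

```bash
cat > look.py <<'E'
from chk import *
import sys
im=imaging.get_image("scene"); vv,uu=np.mgrid[0:480,0:640]; P=pts(im,np.c_[uu.ravel(),vv.ravel()])
m=(abs(P[:,0]-.507)<.052)&(abs(P[:,1]-.232)<.05)&(P[:,2]<.03)&(P[:,2]>.008)
print("raised px in tray",m.sum(),P[m].mean(0) if m.any() else "")
for c in("scene","side"):
    print(c,[(np.round(t["at"]),round(t["confidence"],2),pts(imaging.get_image(c),[t["at"]])[0]) for t in models.tip_of(c,"ball_center")[:2]])
x=im["pixels"][240:360,410:570]; cv2.imwrite("pics/"+sys.argv[1],cv2.resize(x[:,:,::-1],None,fx=4.5,fy=4.5,interpolation=cv2.INTER_CUBIC))
E
python3 look.py t1.png
```

```text
19.05 TCP in bed mm [-9.0692  8.1735  1.5342]
tool axes in bed [[ 1.     -0.0017  0.0002]
 [-0.0017 -1.     -0.0006]
 [ 0.0002  0.0006 -1.    ]]
raised px in tray 0 
scene []
side []
```

```bash
cat > look2.py <<'E'
from chk import *
for c in("scene","side"):
    im=imaging.get_image(c); vv,uu=np.mgrid[0:480,0:640]; P=pts(im,np.c_[uu.ravel(),vv.ravel()]); rgb=im["pixels"].reshape(-1,3).astype(int)
    t=(abs(P[:,0]-.507)<.056)&(abs(P[:,1]-.232)<.054)&(P[:,2]<.03); fl=t&(P[:,2]<.008)
    H=P[t]; g=rgb[t]
    r=t&(P[:,2]>.0075)&(abs(P[:,0]-.507)<.05)&(abs(P[:,1]-.232)<.048)
    print(c,"tray px",t.sum(),"floor",fl.sum(),"raised",r.sum(),P[r].round(3).tolist()[:6],"dark",(rgb[t].max(1)<70).sum())
    ref=cv2.imread("pics/"+c+"0.png")[:,:,::-1].reshape(-1,3).astype(int)
    d=t&(abs(rgb-ref).max(1)>40); lab=cv2.connectedComponentsWithStats(d.reshape(480,640).astype(np.uint8))
    for st,ce in zip(lab[2][1:],lab[3][1:]):
        if st[4]>8: print("  changed",st[:5],ce.round(),"rgb",rgb.reshape(480,640,3)[lab[1]==list(lab[2][:,4]).index(st[4])].mean(0).round(),pts(im,[ce])[0])
    for q in("bottle","ball_center"): print(q,[(np.round(t["at"]),round(t["confidence"],2),pts(im,[t["at"]])[0]) for t in models.tip_of(c,q)[:4]])
E
python3 look2.py
```

```text
19.2 TCP in bed mm [-9.5165  9.1844  1.552 ]
tool axes in bed [[ 1.      0.0016  0.0002]
 [ 0.0016 -1.      0.0007]
 [ 0.0002 -0.0007 -1.    ]]
scene tray px 381 floor 356 raised 0 [] dark 1
bottle [(array([262., 182.]), 0.87, array([ 0.5138, -0.4235,  0.0296])), (array([204., 200.]), 0.87, array([ 0.6612, -0.4635,  0.0234])), (array([462., 325.]), 0.7, array([0.6597, 0.2501, 0.1032])), (array([483., 308.]), 0.19, array([0.6099, 0.2578, 0.1115]))]
ball_center []
side tray px 971 floor 777 raised 234 [[0.554, 0.277, 0.008], [0.554, 0.271, 0.009], [0.548, 0.273, 0.008], [0.549, 0.271, 0.008], [0.536, 0.279, 0.009], [0.538, 0.278, 0.008]] dark 0
  changed [191 220   8   7  35] [194. 223.] rgb [152. 139. 131.] [0.4871 0.2162 0.011 ]
bottle [(array([227., 178.]), 0.84, array([0.5866, 0.1707, 0.1303])), (array([406., 396.]), 0.83, array([ 0.4608, -0.4676,  0.0528])), (array([464., 354.]), 0.82, array([ 0.6077, -0.5043,  0.0529]))]
ball_center [(array([193., 220.]), 0.36, array([0.4888, 0.2211, 0.0208]))]
```

The side camera shows a new 8×7 px blob in the tray at (194,223), about (0.488, 0.218, 0.012), and the network places ball_center there too. So the ball has dropped. I'll centre the gripper and withdraw square to the bed.

>>> {"fn": "jog_arm", "kwargs": {"plan": "0 0 0 0 0.5 0 0;0 0 0 0 0.4 0 0;0 0 0 0 0 0 0;0 0 0 0 0 -0.7 0;0 0 0 0 0 -1.5 0;0 0 0 0 0 -2.5 0;0 0 0 0 0 -3.5 0;0 0 0 0 0 -3.5 0;0 0 0 0 0 -3 0;0 0 0 0 0 -1 0"}}

```text
time_s: 20.33
position: [0.551, 0.2318, 0.2108]
tool_rot: [[0.904, 0.001, 0.429], [-0.0, -1.0, 0.002], [0.429, -0.002, -0.904]]
ft_force: [0.1, 1.1, 0.8]
grip_width: 0.0854
gripper_force: 0.0
```

>>> {"fn": "jog_arm", "kwargs": {"plan": "0 0 0 0 0 0 0;0 0 0 0 0 0 0;0 0 0 0 0 0 0;0 0 0 0 0 0 0"}}

```text
time_s: 20.67
position: [0.5515, 0.231, 0.2038]
tool_rot: [[0.908, -0.0, 0.42], [-0.0, -1.0, -0.001], [0.42, 0.001, -0.908]]
ft_force: [0.3, -0.3, -0.8]
grip_width: 0.0853
gripper_force: 0.0
```

```bash
python3 look2.py; python3 - <<'E'
from chk import *
im=imaging.get_image("wrist"); vv,uu=np.mgrid[0:480,0:640]; P=pts(im,np.c_[uu.ravel(),vv.ravel()])
Q=(P-o)@B; m=(abs(Q[:,0])<.07)&(abs(Q[:,1])<.035)&(abs(Q[:,2]-.052)<.005)
print(m.sum(),np.median(Q[m,2]),cv2.minAreaRect(Q[m,:2].astype(np.float32)))
for q in("ball_center","bottle_neck","bottle"): print(q,[(np.round(t["at"]),round(t["confidence"],2),pts(im,[t["at"]])[0]) for t in models.tip_of("wrist",q)[:2]])
E
```

```text
20.6667 TCP in bed mm [-10.2187  -0.9525 156.767 ]
tool axes in bed [[ 1.     -0.     -0.003 ]
 [-0.     -1.     -0.0008]
 [-0.003   0.0008 -1.    ]]
scene tray px 921 floor 800 raised 0 [] dark 0
bottle [(array([464., 325.]), 0.64, array([0.6587, 0.254 , 0.1046])), (array([205., 198.]), 0.63, array([ 0.6616, -0.4563,  0.0303])), (array([258., 182.]), 0.57, array([ 0.5193, -0.4319,  0.0275]))]
ball_center [(array([481., 311.]), 0.59, array([0.6158, 0.2577, 0.1089])), (array([294., 228.]), 0.25, array([ 0.6213, -0.1875,  0.0582]))]
side tray px 955 floor 767 raised 235 [[0.555, 0.269, 0.009], [0.547, 0.271, 0.01], [0.557, 0.262, 0.008], [0.536, 0.28, 0.008], [0.545, 0.27, 0.008], [0.547, 0.268, 0.008]] dark 0
  changed [190 221   8   7  38] [193. 224.] rgb [150. 138. 129.] [0.4828 0.2143 0.0128]
bottle [(array([225., 178.]), 0.75, array([0.606 , 0.2076, 0.0973])), (array([461., 354.]), 0.71, array([ 0.6103, -0.5   ,  0.0452])), (array([408., 394.]), 0.65, array([ 0.465 , -0.4673,  0.0515]))]
ball_center [(array([188., 220.]), 0.59, array([0.4861, 0.2414, 0.0052]))]
20.9667 TCP in bed mm [ -9.5002  -0.7508 158.05  ]
tool axes in bed [[ 1.      0.     -0.0007]
 [ 0.     -1.     -0.0002]
 [-0.0007  0.0002 -1.    ]]
10793 0.05204088176399128 ((-0.0030682049691677094, 2.470053732395172e-05), (0.05214119702577591, 0.09035497158765793), 87.96939849853516)
ball_center [(array([333., 382.]), 0.56, array([0.4852, 0.2193, 0.0164]))]
bottle_neck [(array([315., 301.]), 0.9, array([0.5544, 0.2343, 0.0761]))]
bottle [(array([321., 209.]), 0.93, array([0.6136, 0.2305, 0.1169]))]
```

Both the wrist view (333,382) and the side view put the ball in the tray. The bottle lies home, released, flat, centred and about 2° off in yaw. I'll let it settle briefly and then hand in.

>>> {"fn": "jog_arm", "kwargs": {"plan": "0 0 0 0 0 0 0;0 0 0 0 0 0 0;0 0 0 0 0 0 0;0 0 0 0 0 0 0;0 0 0 0 0 0 0;0 0 0 0 0 0 0;0 0 0 0 0 0 0;0 0 0 0 0 0 0;0 0 0 0 0 0 0;0 0 0 0 0 0 0"}}

```text
time_s: 22.0
position: [0.5515, 0.2313, 0.2057]
tool_rot: [[0.906, -0.0, 0.423], [-0.0, -1.0, 0.0], [0.423, -0.0, -0.906]]
ft_force: [0.3, 0.2, 0.3]
grip_width: 0.0857
gripper_force: 0.0
```

```bash
python3 - <<'E'
from chk import *
im=imaging.get_image("wrist")
print([(t["at"],round(t["confidence"],2),pts(im,[t["at"]])[0]) for t in models.tip_of("wrist","ball_center")[:2]])
print(job.close_job())
E
```

```text
22.0 TCP in bed mm [ -9.3599  -0.6901 158.5101]
tool axes in bed [[ 1. -0.  0.]
 [-0. -1.  0.]
 [ 0. -0. -1.]]
[([331.2, 381.3], 0.65, array([0.4859, 0.2213, 0.0162])), ([576.4, 413.1], 0.39, array([0.5316, 0.1691, 0.2657]))]
the job is handed in; nothing more can be done
None
```

I handed the job in at about 22 s: one tap dropped the steel ball into the white tray, and the bottle is lying released in the cradle, stripe up, though the hand-in call returned no verdict to confirm it.

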